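# Set the jar shaker's timer to its fourth click and start it

## Task

The freshly filled balm jars on the small vibrating table need the fourth timer setting. Turn the timer dial (the large one with the bar grip) clockwise to its fourth position, counting the first position at the anticlockwise end as one, let go so that it rests in that click, and only then press the large start button fully down and release it.

Things in the scene. Friction and masses are not known exactly. Their poses are not given: they have to be found in the camera images.
- timer_grip (a point): Timer dial: a black bar grip, 14 mm thick, 50 long, its top 42 mm above the deck, on a round aluminium skirt 52 mm across, 8 high. The machine is white, its flat deck 60 mm above the bench. Point: on the dial's vertical axis, in the bar, 30 mm above the deck. z up; x along the bar to the pointer end (white line on top), turning with it. A small ribbed round dial stands apart: not needed.
- timer (a joint): Dial angle in rad, growing clockwise from above. Six clicks 0.436 apart: first 0, second 0.436, third 0.873, fourth 1.309, fifth 1.745, sixth 2.182; stops just beyond both ends. Starts in the first, second or third. A spring detent (about 0.1 N m to leave) holds each; let go within 10 degrees it settles there. Six black marks on the deck, longer clockwise, show the positions.
- start_top (a point): Start button: the larger of two buttons, at the deck's right end on the robot's side, 0.13 m from the dial: a round steel cap 30 mm across on a black housing. Point: centre of its top face, z up. Press straight down, 6 mm to the bottom; it springs back. The smaller grey button is stop: not needed.
- start (a joint): Travel of the start button in m: 0 up, 0.006 fully down, where its spring pushes with 5 N.

How it is judged:
By the outcome, as a careful person would: the job done as asked, in the order asked, and still so for the second after the job is handed in, with the robot touching nothing.
It also fails if it takes over 38 s, if anything falls off the work surface, if the arm or the gripper's body presses on something with over 40 N, if the wrist force passes 120 N, or if a joint passes its speed limit or range.

## Robot

A 7-joint arm with a two-finger parallel gripper is mounted at the origin on the work surface. World frame = base frame: x ahead of the robot, y to its left, z up, the work surface at z = 0. Lengths are in m, angles in rad, forces in N, time in s.
With the tool pointing down it reaches from about 0.4 to 0.85 m from the base axis. Payload 4.5 kg.
Tool frame: the origin (TCP) lies midway between the tips of the shut fingers; the grasp point (between the pads) lies 19 mm behind it; x points along the fingers, z is the direction in which the jaws open and shut, and the axes are right-handed (so a half turn about x gives the same grasp; the last joint's range is limited). The gripper opens to 88 mm and grips with 3 to 60 N. Pads are 18 mm wide; open, the fingers measure 123 mm over their backs; the gripper's body (75 mm by 187 mm) begins 45 mm behind the grasp point.
Start: joints at [-1.315, 0.689, -0.195, 1.565, 0.157, 0.902, -0.215], TCP at [0.137, 0.61, 0.239] pointing down, gripper open.
Joint ranges: [-3.01, 3.01], [-0.46, 2.08], [-1.47, 1.51], [0.13, 2.56], [-1, 4.14], [0.04, 2.09], [-2.66, 2.66]. Speed limits (rad/s): [2.57, 2.57, 3.14, 3.14, 3.14, 3.14, 3.14].

## Interface

Orientations are given as a unit quaternion [x, y, z, w].
In Python, from rig import monitor, viewer, workorder, finder gives the robot as it stands. The module is installed in compiled form; this text tells all that it offers.
- The arm moves only by the tool step_arm, never from a script. Its argument "rows" is text: rows parted by semicolons, each of 7 numbers parted by spaces: the turn, a rotation vector about the tool's x, y, z in degrees, then the shift along the tool's x, y, z in m, then the finger opening in m, from 0 to 0.0881. In form: wx wy wz tx ty tz jaw; .... A call has 1 to 20 rows; each row shifts and turns the pose as measured when the row begins, along the tool's axes as they then stand; what a row does not reach is not made up. A row lasts 1/10 s, in which the tool goes at most 50 mm and 8.59 degrees, less where a joint would pass 70% of its speed; a pose out of reach is approached as far as the arm can. A call is refused whole if a number of a shift passes 0.05 or a number of a turn 8.59, either way. A call with a gripper value outside its range is refused whole. The fingers move at their own pace and stop on an object; the grip force is fixed at half the most. Time passes only in rows, so rows that do not move let the fingers close. It gives the time, the measured TCP pose, the force and the opening at its end, in the units of the state.
- monitor.read_state(): the state, without advancing time (a new reading comes with each control period).
- viewer.grab_frame(name): name is "scene" or "top" or "wrist"; returns a dict with "img" (400x640x3 uint8, red, green, blue), "range_z" (400x640 float32, m along the optical axis (not along the pixel's ray), 0 where there is no reading), "camera_matrix" (3x3 intrinsics, pixels), "rvec" (rotation vector, rad) and "tvec" (3), from world to camera coordinates, as OpenCV has them. Camera axes: x right, y down, z forward; pixel columns grow to the right and rows downward; lengths in m; the calibration is good to about 2 mm. A picture is of the moment at which its call begins.
- workorder.close_job(): hands the job in, once; it reports no verdict.
Trained networks look in a picture, given as the dict that the camera call returned (one of the last four; its "shot" number tells which), for a name from the list of things; names that differ only in an ending like _2 or _b are one class to them, and where a whole thing is asked for, a point or a joint stands for the part that bears it (a point fixed in the world has none). Each returns a list of dicts, best first, with "score" (0 to 1); they miss things now and then, are a little off and sometimes report something else, mostly with a low value. They report only what shows in the picture. A call takes as long as a camera call.
- finder.find_in(picture, name): "location" ([column, row] in pixels, amid what is visible of it).
- finder.mark_of(picture, name): "location" ([column, row] in pixels: a listed point, or the origin of a listed thing).
The state is a dict: "t": time; "joint_pos": joint angles; "joint_velocities": joint speeds; "tau": joint torques, N m; "position": TCP position; "tcp_rot": TCP orientation; "wrist_force": force on the tool from outside, world axes, zero at the start; "torque": the same for the moment, N m; "finger_gap": finger opening in m.
Only numpy, scipy, OpenCV 4.12 (cv2) and the standard library are available. Lean on these libraries where they do the work, as an engineer would, in place of code of your own. Each camera call takes 0.05 s, during which the arm holds its last target. There are 200 camera calls.

## Working session

There is one attempt and no reset: what is moved stays moved. The work goes in short steps, Python scripts to look and compute and a tool call to move; the robot and the scene stay as the last step left them, time stands still between calls to the robot, and variables do not carry over. Pictures are saved under pics/ and viewed, about 8 in all and at most 12, crops included, and the job is handed in when it is done.

Besides the shell and the picture viewer there is one more tool, called after "Call:" by a JSON object that holds its "method" and its "body". step_arm: Moves the arm, as the interface text tells. Its arguments: {"type":"object","properties":{"rows":{"type":"string"}},"required":["rows"]}

```bash
mkdir -p pics; cat > h.py <<'E'
import numpy as np,cv2
from scipy.spatial.transform import Rotation as R
from rig import monitor,viewer,workorder,finder
def pix2w(f,uv,z=None):
    K=f["camera_matrix"];Rm=cv2.Rodrigues(np.array(f["rvec"],float))[0];t=np.array(f["tvec"]).ravel()
    u,v=uv;d=np.linalg.inv(K)@[u,v,1.];c=-Rm.T@t;r=Rm.T@d
    if z is not None: return c+r*(z-c[2])/r[2]
    p=f["range_z"][int(round(v)),int(round(u))]
    return c+r*p
def w2pix(f,p):
    return cv2.projectPoints(np.array([p],float),np.array(f["rvec"],float),np.array(f["tvec"],float),f["camera_matrix"],None)[0].ravel()
def save(f,n,crop=None,s=1):
    im=f["img"][:,:,::-1]
    if crop: a,b,c,d=crop;im=im[b:d,a:c]
    cv2.imwrite("pics/"+n,cv2.resize(im,None,fx=s,fy=s,interpolation=cv2.INTER_CUBIC))
E
python3 - <<'E'
from h import *
s=monitor.read_state();print(s)
fs=[]
for n in["scene","top","wrist"]:
    f=viewer.grab_frame(n);fs.append(f["img"][:,:,::-1])
    for nm in["timer_grip","start_top"]:
        for fn in(finder.find_in,finder.mark_of):
            for r in fn(f,nm)[:2]:
                print(n,nm,fn.__name__,r["score"],r["location"],pix2w(f,r["location"]).round(4),pix2w(f,r["location"],.09).round(4))
cv2.imwrite("pics/a.png",cv2.resize(fs[0],(640,400)))
cv2.imwrite("pics/b.png",fs[1])
E
```

```text
{'t': 0.0, 'joint_pos': array([-1.31517816,  0.68999522, -0.1945313 ,  1.56635039,  0.1573224 ,
        0.90247138, -0.21510927]), 'joint_velocities': array([ 0.00115647, -0.00010198, -0.00011305, -0.00033603,  0.00031287,
        0.00152033, -0.00162037]), 'tau': array([-8.30435474e-04, -5.27550530e+01, -1.26667935e+00, -1.53435838e+01,
       -5.25493152e-02,  6.53184296e-03,  1.70885273e-04]), 'position': array([0.13740697, 0.60906299, 0.23790176]), 'tcp_rot': array([-0.44205525,  0.55271982,  0.4411754 ,  0.55177189]), 'wrist_force': array([ 0.21383427, -0.47609047, -0.11550791]), 'torque': array([0.01302478, 0.00720611, 0.01132184]), 'finger_gap': 0.08818510158015821}
scene timer_grip call 0.61 [369.2, 219.7] [0.5714 0.0247 0.0713] [0.5961 0.02   0.09  ]
scene timer_grip call 0.85 [374.3, 214.0] [0.5787 0.0309 0.0882] [0.5812 0.0304 0.09  ]
scene start_top call 0.61 [307.3, 197.1] [ 0.5138 -0.0772  0.0806] [ 0.5279 -0.0772  0.09  ]
scene start_top call 0.72 [304.7, 195.8] [ 0.5103 -0.0817  0.0812] [ 0.5237 -0.0816  0.09  ]
scene start_top call 0.28 [371.5, 212.3] [0.5753 0.0267 0.0892] [0.5764 0.0265 0.09  ]
top timer_grip call 0.93 [268.2, 196.7] [0.5669 0.0252 0.1007] [0.5688 0.0264 0.09  ]
top timer_grip call 0.44 [344.9, 239.4] [ 0.5076 -0.0859  0.0819] [ 0.5068 -0.0855  0.09  ]
top timer_grip call 0.67 [345.4, 241.1] [ 0.5052 -0.0867  0.0805] [ 0.5044 -0.0862  0.09  ]
top timer_grip call 0.65 [262.2, 196.7] [0.5672 0.034  0.0991] [0.5688 0.0352 0.09  ]
top start_top call 0.81 [342.0, 240.4] [ 0.5063 -0.0817  0.0799] [ 0.5054 -0.0813  0.09  ]
top start_top call 0.85 [342.8, 240.1] [ 0.5064 -0.0828  0.0831] [ 0.5058 -0.0824  0.09  ]
```

```bash
python3 - <<'E'
from h import *
f=viewer.grab_frame("top");save(f,"c.png",(220,150,390,270),4.5)
E
```

```text
(no output)
```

View pics/c.png

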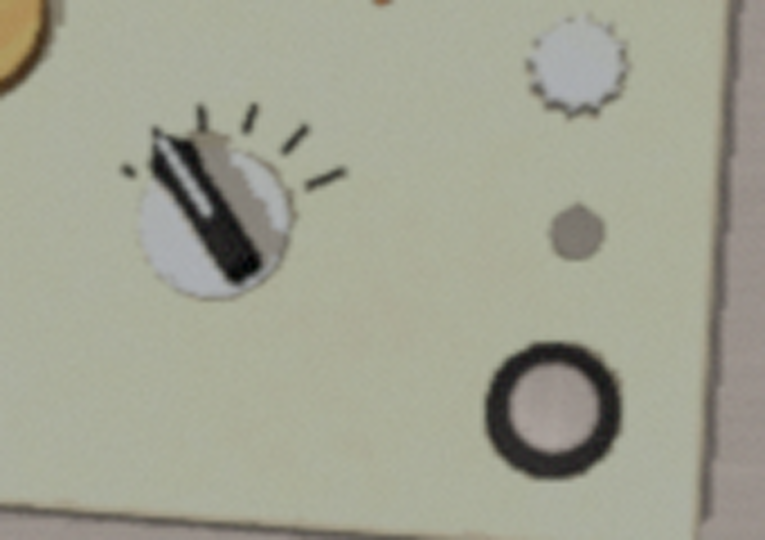

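View pics/a.png

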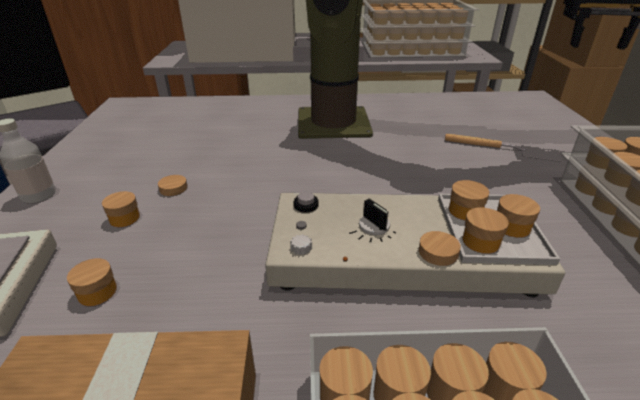

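```bash
python3 - <<'E'
from h import *
for n in("top","scene"):
    f=viewer.grab_frame(n)
    K=f["camera_matrix"];Rm=cv2.Rodrigues(np.array(f["rvec"],float))[0];t=np.array(f["tvec"]).ravel()
    v,u=np.mgrid[0:400,0:640];Z=f["range_z"]
    P=(np.stack([(u-K[0,2])/K[0,0]*Z,(v-K[1,2])/K[1,1]*Z,Z],-1)-t)@Rm
    d=np.hypot(P[...,0]-.569,P[...,1]-.027)
    m=(d<.05)&(P[...,2]>.093)&(Z>0)&(f["img"].max(-1)<70)
    q=P[m];c=q.mean(0);w,V=np.linalg.eigh(np.cov(q[:,:2].T));print(n,m.sum(),c,q[:,2].max(),np.percentile(q[:,2],90),V[:,1],np.degrees(np.arctan2(V[1,1],V[0,1])),np.sqrt(w)*12**.5)
    if n=="top":
        # bar by dark pixels
        mm=(np.hypot(u-267,v-198)<16)&(f["img"].max(-1)<75)
        print("deck z",np.median(P[...,2][(d<.06)&(d>.045)]))
        # marks
        o=np.array([212,215])/4.5+[220,150]
        c0=pix2w(f,o,.068);print("skirt",c0)
        for k in[(128,170),(202,118),(250,118),(295,138),(327,178)]:
            p=pix2w(f,np.array(k)/4.5+[220,150],.06)-c0;print(k,np.degrees(np.arctan2(p[1],p[0])).round(1),np.hypot(*p[:2]).round(4))
        p=np.array([pix2w(f,np.array(k)/4.5+[220,150],.102) for k in[(170,152),(240,272)]]);e=p[0]-p[1];print("bar",p.mean(0),np.degrees(np.arctan2(e[1],e[0])))
        print("btn",pix2w(f,np.array([554,407])/4.5+[220,150],.08))
        j=(np.hypot(P[...,0]-.569,P[...,1]-.027)<.17)&(Z>0);print("max z near",np.percentile(P[...,2][j],[95,99,100]))
        bb=np.hypot(P[...,0]-.506,P[...,1]+.082)<.012;print("btn z",np.median(P[...,2][bb]),P[bb].mean(0))
s=monitor.read_state();M=R.from_quat(s["tcp_rot"]).as_matrix();print(M.round(4),s["position"],s["t"])
E
```

```text
top 223 [0.56676884 0.02821316 0.10005372] 0.10406485868819895 0.10194578862101977 [-0.83466953 -0.5507511 ] -146.581443271077 [0.01427459 0.04826924]
deck z 0.05881315898113842
skirt [0.57118598 0.03052444 0.068     ]
(128, 170) 60.5 0.0343
(202, 118) 8.2 0.0354
(250, 118) -17.9 0.0369
(295, 138) -43.6 0.0389
(327, 178) -69.3 0.0406
bar [0.56612755 0.0288831  0.102     ] 30.877335133666556
btn [ 0.50619674 -0.08335879  0.08      ]
max z near [0.09665232 0.10938395 0.113171  ]
btn z 0.080957136929689 [ 0.50601844 -0.08210553  0.08091306]
scene 168 [0.576948   0.03079311 0.09830962] 0.10301136819750072 0.10173515446258409 [-0.83744355 -0.54652383] -146.8711412806516 [0.00967566 0.05048612]
[[ 1.000e-04 -9.755e-01  2.200e-01]
 [ 1.000e-04  2.200e-01  9.755e-01]
 [-1.000e+00 -0.000e+00  1.000e-04]] [0.13750287 0.60972856 0.23875777] 0.9
```

```bash
cat >> h.py <<'E'
def plan(target,jawdeg,n,jaw,rotdir=0):
    """n equal rows to target with tool down and jaw axis at jawdeg (world)"""
    s=monitor.read_state();p=np.array(s["position"]);Q=R.from_quat(s["tcp_rot"])
    a=np.radians(jawdeg);z=np.array([np.cos(a),np.sin(a),0]);x=np.array([0,0,-1.]);y=np.cross(z,x)
    T=R.from_matrix(np.stack([x,y,z],1))
    rv=(Q.inv()*T).as_rotvec()
    if rotdir and rv[0]*rotdir<0: rv=rv*(1-2*np.pi/np.linalg.norm(rv))
    rows=[]
    for i in range(n):
        sh=Q.inv().apply((np.array(target)-p)/n)
        rows.append(" ".join(f"{v:.1f}" for v in np.degrees(rv)/n)+" "+" ".join(f"{v:.4f}" for v in sh)+f" {jaw}")
        Q=Q*R.from_rotvec(rv/n);p=p+(np.array(target)-p)*0+(np.array(target)-np.array(s['position']))/n*1
        
    print("turn",np.degrees(rv).round(1));print("; ".join(rows))
E
sed -i 's|sh=Q.inv().apply((np.array(target)-p)/n)|sh=Q.inv().apply((np.array(target)-np.array(s["position"]))/n)|; s|;p=p+(np.array(target)-p)\*0.*$||' h.py
python3 - <<'E'
from h import *
plan([.568,.0285,.2],-56.6,18,.05,1)
f=viewer.grab_frame("top");K=f["camera_matrix"];Rm=cv2.Rodrigues(np.array(f["rvec"],float))[0];t=np.array(f["tvec"]).ravel()
v,u=np.mgrid[0:400,0:640];Z=f["range_z"]
P=(np.stack([(u-K[0,2])/K[0,0]*Z,(v-K[1,2])/K[1,1]*Z,Z],-1)-t)@Rm
for k in np.linspace(0,1,12):
    c=np.array([.137,.61])*(1-k)+np.array([.568,.0285])*k
    m=(np.hypot(*(P[...,:2]-c).transpose(2,0,1))<.12)&(Z>0);print(c.round(2),m.sum(),np.percentile(P[m][:,2],99.5).round(3) if m.any() else None)
E
```

```text
turn [133.9   0.   -0. ]
7.4 0.0 -0.0 0.0022 -0.0304 -0.0262 0.05; 7.4 0.0 -0.0 0.0022 -0.0336 -0.0221 0.05; 7.4 0.0 -0.0 0.0022 -0.0361 -0.0175 0.05; 7.4 0.0 -0.0 0.0022 -0.0381 -0.0127 0.05; 7.4 0.0 -0.0 0.0022 -0.0394 -0.0077 0.05; 7.4 0.0 -0.0 0.0022 -0.0401 -0.0025 0.05; 7.4 0.0 -0.0 0.0022 -0.0401 0.0027 0.05; 7.4 0.0 -0.0 0.0022 -0.0394 0.0079 0.05; 7.4 0.0 -0.0 0.0022 -0.0381 0.0129 0.05; 7.4 0.0 -0.0 0.0022 -0.0361 0.0177 0.05; 7.4 0.0 -0.0 0.0022 -0.0335 0.0222 0.05; 7.4 0.0 -0.0 0.0022 -0.0303 0.0264 0.05; 7.4 0.0 -0.0 0.0022 -0.0266 0.0301 0.05; 7.4 0.0 -0.0 0.0022 -0.0225 0.0333 0.05; 7.4 0.0 -0.0 0.0022 -0.0180 0.0359 0.05; 7.4 0.0 -0.0 0.0022 -0.0132 0.0380 0.05; 7.4 0.0 -0.0 0.0022 -0.0082 0.0393 0.05; 7.4 0.0 -0.0 0.0022 -0.0030 0.0401 0.05
[0.14 0.61] 0 None
[0.18 0.56] 0 None
[0.22 0.5 ] 1048 0.003
[0.25 0.45] 4626 0.003
[0.29 0.4 ] 9766 0.002
[0.33 0.35] 15401 0.002
[0.37 0.29] 17753 0.035
[0.41 0.24] 18022 0.109
[0.45 0.19] 18650 0.111
[0.49 0.13] 19107 0.111
[0.53 0.08] 19931 0.11
[0.57 0.03] 18497 0.101
```

Call:
{"method": "step_arm", "body": {"rows": "7.4 0 0 0.002 -0.030 -0.026 0.05; 7.4 0 0 0.002 -0.034 -0.022 0.05; 7.4 0 0 0.002 -0.036 -0.018 0.05; 7.4 0 0 0.002 -0.038 -0.013 0.05; 7.4 0 0 0.002 -0.039 -0.008 0.05; 7.4 0 0 0.002 -0.040 -0.003 0.05; 7.4 0 0 0.002 -0.040 0.003 0.05; 7.4 0 0 0.002 -0.039 0.008 0.05; 7.4 0 0 0.002 -0.038 0.013 0.05; 7.4 0 0 0.002 -0.036 0.018 0.05; 7.4 0 0 0.002 -0.034 0.022 0.05; 7.4 0 0 0.002 -0.030 0.026 0.05; 7.4 0 0 0.002 -0.027 0.030 0.05; 7.4 0 0 0.002 -0.022 0.033 0.05; 7.4 0 0 0.002 -0.018 0.036 0.05; 7.4 0 0 0.002 -0.013 0.038 0.05; 7.4 0 0 0.002 -0.008 0.039 0.05; 7.4 0 0 0.002 -0.003 0.040 0.05; 0 0 0 0 0 0 0.05"}}

```text
t: 2.85
position: [0.563, -0.0018, 0.1983]
tcp_rot: [0.365, 0.609, -0.354, 0.609]
wrist_force: [-1.1, 0.8, -0.0]
finger_gap: 0.0499
```

```bash
python3 - <<'E'
from h import *
f=viewer.grab_frame("wrist");save(f,"d.png")
s=monitor.read_state();print(s["t"],s["position"],s["joint_pos"],s["finger_gap"])
for fn in(finder.find_in,finder.mark_of):
    for nm in["timer_grip","start_top"]:
        for r in fn(f,nm)[:2]: print(nm,r["score"],r["location"],pix2w(f,r["location"]).round(4),pix2w(f,r["location"],.09).round(4))
K=f["camera_matrix"];Rm=cv2.Rodrigues(np.array(f["rvec"],float))[0];t=np.array(f["tvec"]).ravel()
v,u=np.mgrid[0:400,0:640];Z=f["range_z"]
P=(np.stack([(u-K[0,2])/K[0,0]*Z,(v-K[1,2])/K[1,1]*Z,Z],-1)-t)@Rm
d=np.hypot(P[...,0]-.569,P[...,1]-.027);m=(d<.035)&(P[...,2]>.097)&(P[...,2]<.11)&(Z>0)
q=P[m]
if m.any():
    r=cv2.minAreaRect(q[:,:2].astype(np.float32)*1000);print(m.sum(),q.mean(0),np.median(q[:,2]),r)
    w,V=np.linalg.eigh(np.cov(q[:,:2].T));print(np.degrees(np.arctan2(V[1,1],V[0,1])))
plan([.568,.0285,.2],-56.6,1,.05)
E
```

```text
2.9 [0.56149645 0.00130062 0.19807094] [-0.2868819   0.68515228  0.36047747  1.82657987 -0.38276288  0.69215717
 -0.76425206] 0.0498426111221186
timer_grip 0.87 [289.0, 171.7] [0.579  0.0323 0.1007] [0.5771 0.0324 0.09  ]
start_top 0.94 [361.4, 295.7] [ 0.5113 -0.071   0.0804] [ 0.5153 -0.0673  0.09  ]
start_top 0.5 [287.9, 174.1] [0.577  0.0321 0.1004] [0.5751 0.0322 0.09  ]
timer_grip 0.57 [287.1, 176.2] [0.5754 0.0319 0.1004] [0.5734 0.032  0.09  ]
start_top 0.62 [367.2, 305.3] [0.5916 0.0007 0.2739] [ 0.5101 -0.076   0.09  ]
1180 [0.57290039 0.031961   0.1000913 ] 0.10022468285212582 ((573.8713989257812, 33.38897705078125), (50.56329345703125, 15.179983139038086), 32.69379806518555)
-146.51893695733014
turn [-3.7 -0.8 -0.8]
-3.7 -0.8 -0.8 -0.0016 0.0183 -0.0147 0.05
```

View pics/d.png

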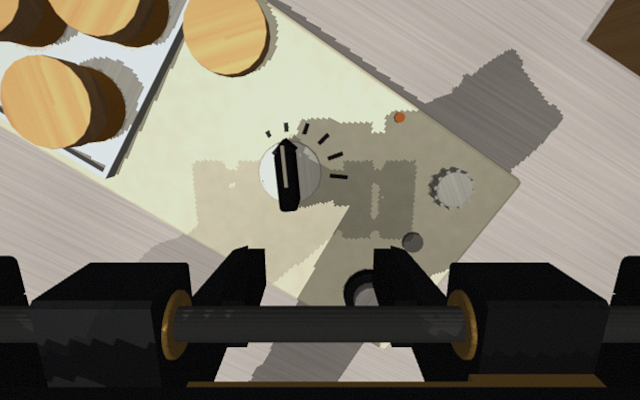

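Call:
{"method": "step_arm", "body": {"rows": "-3.7 -0.8 -0.8 0.02 0.018 -0.015 0.05; 0 0 0 0.02 0 0 0.05; 0 0 0 0 0 0 0.05; 0 0 0 0 0 0 0.05"}}

```text
t: 3.5
position: [0.5667, 0.0357, 0.1589]
tcp_rot: [0.332, 0.625, -0.33, 0.624]
wrist_force: [0.7, 1.0, 0.6]
finger_gap: 0.0499
```

```bash
cat >> h.py <<'E'
def bar(f,zlo=.097):
    K=f["camera_matrix"];Rm=cv2.Rodrigues(np.array(f["rvec"],float))[0];t=np.array(f["tvec"]).ravel()
    v,u=np.mgrid[0:400,0:640];Z=f["range_z"]
    P=(np.stack([(u-K[0,2])/K[0,0]*Z,(v-K[1,2])/K[1,1]*Z,Z],-1)-t)@Rm
    d=np.hypot(P[...,0]-.57,P[...,1]-.03);m=(d<.04)&(P[...,2]>zlo)&(P[...,2]<.108)&(Z>0)&(f["img"].max(-1)<110)
    q=P[m]
    if m.sum()>20:
        w,V=np.linalg.eigh(np.cov(q[:,:2].T))
        print("bar",m.sum(),q.mean(0),cv2.minAreaRect(q[:,:2].astype(np.float32)*1000)[:2],np.degrees(np.arctan2(V[1,1],V[0,1])))
    d=np.hypot(P[...,0]-.507,P[...,1]+.082);m=(d<.03)&(P[...,2]>.076)&(P[...,2]<.09)&(Z>0)
    if m.sum()>20: print("btn",m.sum(),P[m].mean(0),cv2.minEnclosingCircle(P[m][:,:2].astype(np.float32)*1000))
E
python3 - <<'E'
from h import *
s=monitor.read_state();print(s["t"],s["position"],s["joint_velocities"].round(3))
for n in("wrist","top"):
    f=viewer.grab_frame(n);print(n);bar(f)
plan([.569,.03,.16],-56.6,1,.05)
E
```

```text
3.5 [0.56670152 0.03568206 0.15894852] [-0.008  0.006  0.001  0.023  0.006  0.001  0.004]
wrist
bar 1296 [0.57181561 0.03158342 0.09993586] ((574.6307983398438, 32.56599426269531), (50.81608581542969, 15.42995548248291)) -146.1225225130126
btn 769 [ 0.50776984 -0.07987187  0.07996969] ((508.1830749511719, -80.89324188232422), 14.782366752624512)
top
bar 160 [0.56001054 0.02400422 0.10048114] ((564.6398315429688, 27.100757598876953), (35.943336486816406, 13.346580505371094)) -147.20102732667903
btn 317 [ 0.50611725 -0.08344826  0.08059668] ((506.3238220214844, -83.48385620117188), 14.580963134765625)
turn [ 0.6 -0.1 -0.1]
0.6 -0.1 -0.1 -0.0007 -0.0009 0.0051 0.05
```

Call:
{"method": "step_arm", "body": {"rows": "0.6 -0.1 -0.1 0.02 -0.003 0.006 0.05; 0 0 0 0.025 0 0 0.05; 0 0 0 0 0 0 0.05; 0 0 0 0 0 0 0.05"}}

```text
t: 4.0
position: [0.5705, 0.0269, 0.1181]
tcp_rot: [0.337, 0.62, -0.334, 0.625]
wrist_force: [0.2, 0.2, -0.2]
finger_gap: 0.0498
```

```bash
python3 - <<'E'
from h import *
s=monitor.read_state();print(s["t"],s["position"])
f=viewer.grab_frame("wrist");bar(f);save(f,"e.png")
plan([.5705,.0305,.073],-56.7,1,.05)
E
```

```text
4.0 [0.57053543 0.02688254 0.11805024]
bar 1952 [0.57194876 0.03144001 0.09995335] ((573.9008178710938, 33.38934326171875), (51.310462951660156, 15.528029441833496)) -146.34637240243345
btn 67 [ 0.52097365 -0.07397769  0.07723811] ((519.6083984375, -74.30400085449219), 8.44742488861084)
turn [ 0.   0.2 -0.4]
0.0 0.2 -0.4 0.0451 0.0017 -0.0030 0.05
```

View pics/e.png

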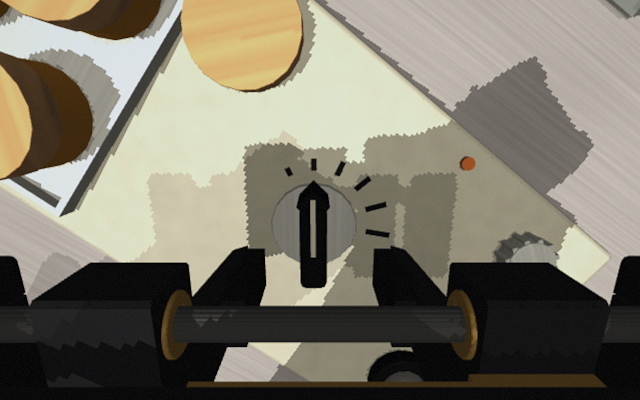

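Call:
{"method": "step_arm", "body": {"rows": "0 0.2 -0.4 0.022 0.003 -0.003 0.05; 0 0 0 0.022 0 0 0.05; 0 0 0 0 0 0 0.05; 0 0 0 0 0 0 0.05"}}

```text
t: 4.45
position: [0.5755, 0.0311, 0.0791]
tcp_rot: [0.337, 0.619, -0.334, 0.625]
wrist_force: [0.5, -0.2, 0.4]
finger_gap: 0.0502
```

```bash
python3 - <<'E'
from h import *
s=monitor.read_state();print(s["t"],s["position"],s["wrist_force"])
plan([.5715,.0315,.073],-56.7,1,.05)
E
```

```text
4.45 [0.57545533 0.03105506 0.07909346] [ 0.51004513 -0.17453246  0.36660843]
turn [ 0.   0.3 -0.5]
0.0 0.3 -0.5 0.0061 -0.0031 -0.0026 0.05
```

Call:
{"method": "step_arm", "body": {"rows": "0 0.3 -0.5 0.005 -0.003 -0.002 0.05; 0 0 0 0 0 0 0.05; 0 0 0 0 0 0 0.03; 0 0 0 0 0 0 0.01; 0 0 0 0 0 0 0.01; 0 0 0 0 0 0 0.01"}}

```text
t: 5.05
position: [0.5738, 0.0309, 0.0779]
tcp_rot: [0.336, 0.621, -0.335, 0.624]
wrist_force: [0.2, 0.4, -0.6]
finger_gap: 0.0202
```

```bash
python3 - <<'E'
from h import *
s=monitor.read_state();print(s["t"],s["position"],s["wrist_force"],s["torque"],s["finger_gap"])
plan([.5715,.0315,.074],-56.7-50,7,.01,1)
f=viewer.grab_frame("wrist");save(f,"f.png",(150,130,490,400),2)
E
```

```text
5.05 [0.57380309 0.03091366 0.07791176] [ 0.17949813  0.37013867 -0.59759067] [-0.06394813  0.12366235  0.00590215] 0.020200182514144165
turn [50.   0.1 -0.3]
7.1 0.0 -0.0 0.0006 -0.0002 -0.0003 0.01; 7.1 0.0 -0.0 0.0006 -0.0003 -0.0002 0.01; 7.1 0.0 -0.0 0.0006 -0.0003 -0.0002 0.01; 7.1 0.0 -0.0 0.0006 -0.0003 -0.0002 0.01; 7.1 0.0 -0.0 0.0006 -0.0003 -0.0001 0.01; 7.1 0.0 -0.0 0.0006 -0.0003 -0.0001 0.01; 7.1 0.0 -0.0 0.0006 -0.0003 -0.0000 0.01
```

View pics/f.png

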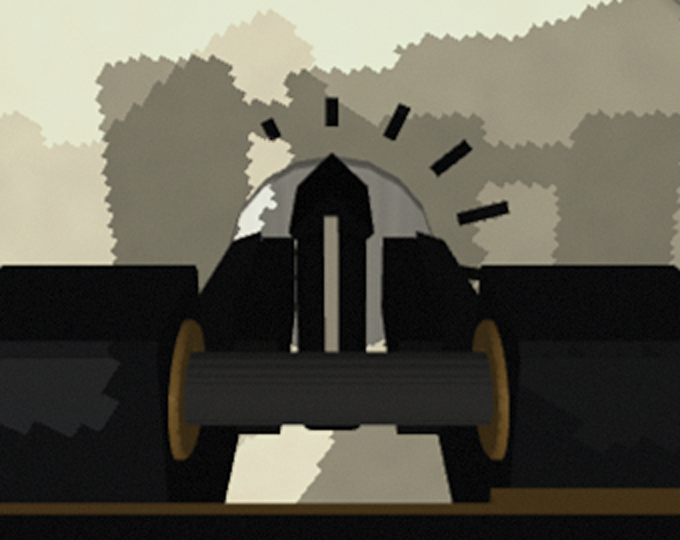

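Call:
{"method": "step_arm", "body": {"rows": "0 0 0 0.004 0 0 0.02; 0 0 0 0 0 0 0.01; 0 0 0 0 0 0 0.01; 0 0 0 0 0 0 0.01; 0 0 0 0 0 0 0.01"}}

```text
t: 5.6
position: [0.573, 0.032, 0.0734]
tcp_rot: [0.336, 0.622, -0.335, 0.623]
wrist_force: [-0.6, 0.3, 0.1]
finger_gap: 0.0139
```

Call:
{"method": "step_arm", "body": {"rows": "7 0 0 0 0 0 0.01; 7 0 0 0 0 0 0.01; 7 0 0 0 0 0 0.01; 7 0 0 0 0 0 0.01; 7 0 0 0 0 0 0.01; 0 0 0 0 0 0 0.01; 0 0 0 0 0 0 0.01"}}

```text
t: 6.3
position: [0.5732, 0.031, 0.0734]
tcp_rot: [0.513, 0.487, -0.511, 0.489]
wrist_force: [-0.9, 0.6, 1.7]
finger_gap: 0.0136
```

```bash
python3 - <<'E'
from h import *
s=monitor.read_state();print(s["t"],s["position"],s["wrist_force"],s["torque"],s["finger_gap"])
z=R.from_quat(s["tcp_rot"]).as_matrix()[:,2];print("jaw",np.degrees(np.arctan2(z[1],z[0])),z)
E
```

```text
6.3 [0.57324443 0.03097751 0.07340989] [-0.86903958  0.55177932  1.67283345] [0.03478267 0.26888045 0.02257602] 0.0135699945887055
jaw -92.75658128083205 [-4.80928609e-02 -9.98842867e-01 -5.49232671e-05]
```

Call:
{"method": "step_arm", "body": {"rows": "7 0 0 0 0 0 0.01; 6.5 0 0 0 0 0 0.01; 0 0 0 0 0 0 0.01; 0 0 0 0 0 0 0.01"}}

```text
t: 6.7
position: [0.5732, 0.0306, 0.0734]
tcp_rot: [0.566, 0.425, -0.564, 0.426]
wrist_force: [-0.6, 0.4, 0.9]
finger_gap: 0.0139
```

```bash
python3 - <<'E'
from h import *
s=monitor.read_state();print(s["t"],s["position"],s["wrist_force"],s["torque"],s["finger_gap"])
z=R.from_quat(s["tcp_rot"]).as_matrix()[:,2];print("jaw",np.degrees(np.arctan2(z[1],z[0])),z)
f=viewer.grab_frame("wrist");save(f,"g.png",(150,130,490,400),2)
E
```

```text
6.7 [0.57322065 0.03059378 0.073428  ] [-0.5838639   0.38270633  0.91175777] [ 0.03773887  0.27194122 -0.04821925] 0.013895530212497814
jaw -106.0619014852983 [-0.27667557 -0.96096279 -0.00106644]
```

View pics/g.png

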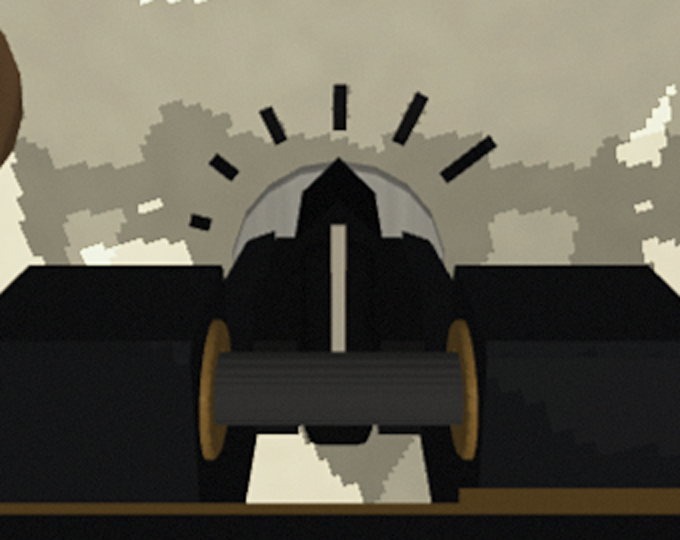

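Call:
{"method": "step_arm", "body": {"rows": "0 0 0 0 0 0 0.045; 0 0 0 0 0 0 0.045; 0 0 0 0 0 0 0.045; 0 0 0 0 0 0 0.045; 0 0 0 -0.02 0 0 0.045; 0 0 0 -0.03 0 0 0.045; 0 0 0 -0.02 0 0 0.045; 0 0 0 0 0 0 0.03; 0 0 0 0 0 0 0"}}

```text
t: 7.65
position: [0.5726, 0.0299, 0.1444]
tcp_rot: [0.564, 0.426, -0.563, 0.427]
wrist_force: [-1.0, -0.3, -0.2]
finger_gap: 0.0311
```

```bash
python3 - <<'E'
from h import *
s=monitor.read_state();print(s["t"],s["position"],s["wrist_force"],s["finger_gap"])
f=viewer.grab_frame("wrist");bar(f)
for r in finder.mark_of(f,"start_top")[:2]: print(r,pix2w(f,r["location"],.08))
plan([.507,-.082,.12],-106.0,4,0)
E
```

```text
7.65 [0.57263898 0.02986121 0.14443638] [-1.04393657 -0.28809573 -0.15865574] 0.031074360530492746
bar 1486 [0.57204207 0.03177222 0.1000041 ] ((574.2662963867188, 31.311500549316406), (14.468222618103027, 50.33993911743164)) 163.81011414492193
btn 649 [ 0.51696286 -0.08470317  0.07959274] ((511.0378112792969, -82.32271575927734), 14.77506160736084)
{'location': [506.5, 268.8], 'score': 0.86} [ 0.50958796 -0.08142211  0.08      ]
{'location': [315.7, 229.9], 'score': 0.72} [0.57013755 0.03341122 0.08      ]
turn [ 0.2 -0.  -0. ]
0.1 -0.0 -0.0 0.0060 -0.0081 0.0313 0; 0.1 -0.0 -0.0 0.0060 -0.0081 0.0314 0; 0.1 -0.0 -0.0 0.0060 -0.0081 0.0314 0; 0.1 -0.0 -0.0 0.0060 -0.0080 0.0314 0
```

Call:
{"method": "step_arm", "body": {"rows": "0 0 0 0.005 -0.008 0.031 0; 0 0 0 0.005 -0.008 0.031 0; 0 0 0 0.005 -0.008 0.031 0; 0 0 0 0.006 -0.007 0.030 0; 0 0 0 0 0 0 0; 0 0 0 0 0 0 0"}}

```text
t: 8.35
position: [0.5051, -0.0817, 0.1161]
tcp_rot: [-0.561, -0.43, 0.565, -0.426]
wrist_force: [-0.3, 0.0, -0.4]
finger_gap: 0.0002
```

```bash
python3 - <<'E'
from h import *
s=monitor.read_state();print(s["t"],s["position"],s["wrist_force"],s["finger_gap"])
f=viewer.grab_frame("top");bar(f);save(f,"h.png",(220,150,390,270),4.5)
plan([.508,-.082,.09],-106.0,1,0)
E
```

```text
8.35 [ 0.50508197 -0.08167962  0.11610069] [-0.29325396  0.04965619 -0.37854688] 0.0002333190925123194
turn [0.5 0.1 0.4]
0.5 0.1 0.4 0.0262 0.0031 -0.0009 0
```

View pics/h.png

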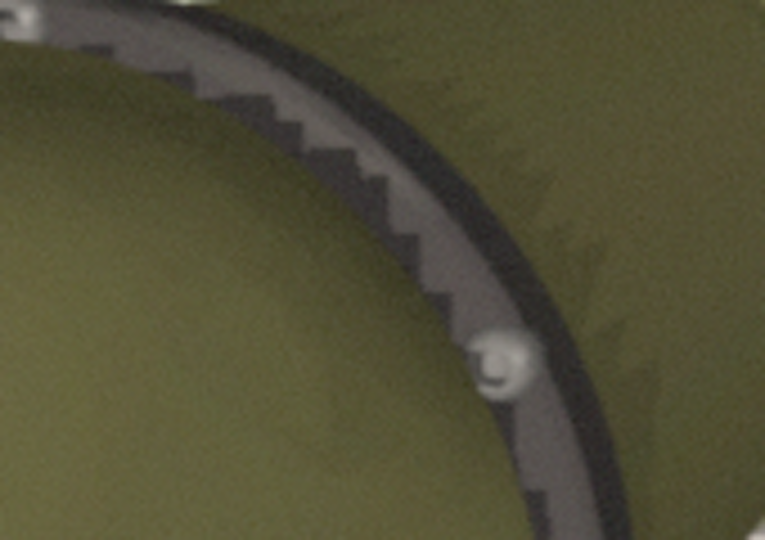

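Call:
{"method": "step_arm", "body": {"rows": "0.5 0.1 0.4 0.01 0.003 -0.001 0; 0 0 0 0.012 0 0 0; 0 0 0 0 0 0 0; 0 0 0 0 0 0 0"}}

```text
t: 8.8
position: [0.5108, -0.0774, 0.0915]
tcp_rot: [0.564, 0.427, -0.563, 0.427]
wrist_force: [-0.2, -0.4, 0.6]
finger_gap: 0.0004
```

Call:
{"method": "step_arm", "body": {"rows": "0 0 0 0.008 0 0 0; 0 0 0 0.004 0 0 0; 0 0 0 0.003 0 0 0; 0 0 0 0 0 0 0"}}

```text
t: 9.2
position: [0.5117, -0.0767, 0.0765]
tcp_rot: [0.565, 0.427, -0.562, 0.428]
wrist_force: [-1.3, 0.9, 4.8]
finger_gap: 0.0005
```

Call:
{"method": "step_arm", "body": {"rows": "0 0 0 0.003 0 0 0; 0 0 0 0.002 0 0 0; 0 0 0 0 0 0 0"}}

```text
t: 9.5
position: [0.5117, -0.0767, 0.0773]
tcp_rot: [0.567, 0.427, -0.56, 0.427]
wrist_force: [-2.3, -0.3, 4.4]
finger_gap: 0.0004
```

Call:
{"method": "step_arm", "body": {"rows": "0 0 0 0.008 -0.002 0.003 0; 0 0 0 0.008 0 0 0"}}

```text
t: 9.7
position: [0.5123, -0.0767, 0.0744]
tcp_rot: [0.574, 0.426, -0.554, 0.426]
wrist_force: [-24.6, 4.6, 117.8]
finger_gap: 0.0003
```

Call:
{"method": "step_arm", "body": {"rows": "0 0 0 -0.01 0 0 0; 0 0 0 -0.02 0 0 0; 0 0 0 -0.02 0 0 0; 0 0 0 0 0 0 0; 0 0 0 0 0 0 0"}}

```text
t: 10.2
position: [0.5126, -0.0779, 0.1318]
tcp_rot: [0.578, 0.424, -0.551, 0.427]
wrist_force: [-0.0, 0.2, -0.3]
finger_gap: 0.0004
```

```bash
python3 - <<'E'
from h import *
s=monitor.read_state();print(s["t"],s["position"],s["wrist_force"],s["joint_velocities"].round(3))
f=viewer.grab_frame("wrist");bar(f)
plan([.44,-.15,.25],-106,6,0)
E
```

```text
10.2 [ 0.51258142 -0.07791705  0.1317501 ] [-0.04378273  0.21465394 -0.28995364] [-0.002 -0.015  0.004 -0.007  0.007 -0.002 -0.005]
bar 1862 [0.57091821 0.02989596 0.10004759] ((574.4107666015625, 30.44407844543457), (15.561771392822266, 51.25989532470703)) 162.891711135737
btn 1432 [ 0.51266868 -0.08301027  0.08018835] ((509.4396667480469, -82.17443084716797), 15.014541625976562)
turn [ 0.  -1.6 -1.5]
0.0 -0.3 -0.2 -0.0203 -0.0078 0.0143 0; 0.0 -0.3 -0.2 -0.0202 -0.0079 0.0144 0; 0.0 -0.3 -0.2 -0.0201 -0.0080 0.0145 0; 0.0 -0.3 -0.2 -0.0200 -0.0081 0.0146 0; 0.0 -0.3 -0.2 -0.0199 -0.0082 0.0147 0; 0.0 -0.3 -0.2 -0.0198 -0.0082 0.0148 0
```

Call:
{"method": "step_arm", "body": {"rows": "0 0 0 -0.03 0 0 0; 0 0 0 -0.03 0 0 0; 0 -1.6 -1.5 -0.02 -0.01 0.03 0; 0 0 0 -0.01 -0.01 0.04 0; 0 0 0 0 -0.01 0.04 0; 0 0 0 0 -0.01 0.04 0; 0 0 0 0 0 0.03 0; 0 0 0 0 0 0 0; 0 0 0 0 0 0 0"}}

```text
t: 11.15
position: [0.4185, -0.2442, 0.2141]
tcp_rot: [-0.559, -0.432, 0.567, -0.423]
wrist_force: [-0.8, 0.3, -0.4]
finger_gap: 0.0007
```

```bash
python3 - <<'E'
from h import *
s=monitor.read_state();print(s["t"],s["position"],s["wrist_force"],s["joint_velocities"].round(3))
f=viewer.grab_frame("scene");bar(f,.095);g=f["img"][150:300,250:480,::-1]
f=viewer.grab_frame("top");bar(f,.095);h=f["img"][150:270,220:450,::-1]
cv2.imwrite("pics/i.png",np.vstack([cv2.resize(a,None,fx=2.1,fy=2.1,interpolation=2) for a in(g,h)]))
E
```

```text
11.15 [ 0.41853236 -0.24416339  0.21408427] [-0.76935418  0.29794106 -0.38460995] [ 0.033  0.013  0.013 -0.003 -0.    -0.016  0.013]
bar 156 [0.57743008 0.03227097 0.09975726] ((574.9736328125, 32.12175750732422), (15.946434020996094, 51.52002716064453)) 163.77743145647412
btn 150 [ 0.51285731 -0.08029646  0.08043053] ((509.8408508300781, -80.16844940185547), 14.75920295715332)
bar 271 [0.56733157 0.02996127 0.09974919] ((570.4085083007812, 29.870180130004883), (14.572946548461914, 49.680965423583984)) 163.27689196483033
btn 315 [ 0.50612957 -0.08344459  0.08062291] ((506.3810119628906, -83.41251373291016), 14.63786792755127)
```

View pics/i.png

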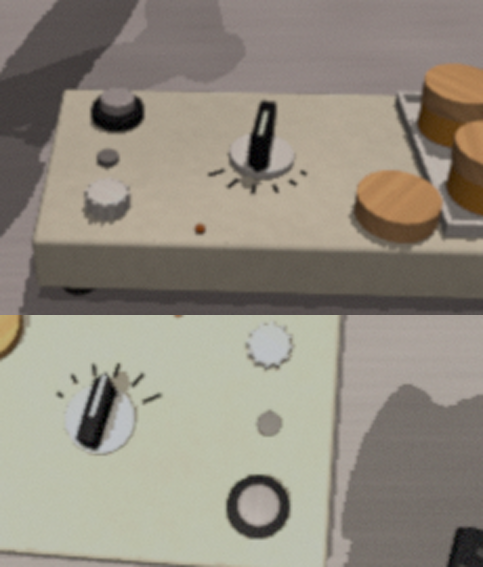

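```bash
python3 -c "
from rig import workorder;print(workorder.close_job())"
```

```text
the job is handed in; nothing more can be done
None
```

The timer dial is on the fourth position and the start button was then pressed fully down and released. One force reading came very close to a limit. I handed the job in at about 11 s, with the robot clear of everything.

- **Dial:** it started in the second position. I gripped the bar, turned it about 50° clockwise and let go before going to the button. At the end the bar lay at −16.2° to −16.7° in the top and scene cameras. The fourth position should be at −16.6°, and the third mark is at about +8°.
- **Button:** the first gentle pushes stalled at about 5 N, so I pushed harder and it reached the bottom. Afterwards its top was back at 0.080 m, the same as before the press.
- **Wrist force:** the last push read 117.8 N against the 120 N limit. Readings come only at the end of each call, so I can't rule out that it briefly passed 120 N. The fingertips also touched the cap about 7 mm off its centre.
- **Camera check:** the arm blocked the top camera while it was over the button, so I made the final check after moving it aside. The cameras disagreed by 3–7 mm on positions, mostly along the bar.

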